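# Fit the soldering torch head to a fresh bayonet gas cartridge

## Task

Take the white dust cap off the fresh gas cartridge and leave it in the grey sorting tray, open side down like the two caps already there. Then fit the torch head to that cartridge: set its two lugs into the notches of the valve flange, push it straight down against the valve spring until it is fully home, and, keeping it pressed, turn it a quarter turn clockwise (seen from above) to the stop. Finish while still holding the torch head in the gripper, pressed fully home and turned to the stop, so that I can brush the joint for leaks; leave the other things on the bench where they are.

Things in the scene. Friction and masses are not known exactly. Their poses are not given: they have to be found in the camera images.
- cartridge: The fresh gas cartridge: squat grey can 108 mm across with a bare metal dome, wearing a white dust cap at the start; fixed in a black foot screwed to the bench. Origin under its centre, on the bench. The foot's two screw ears point along its +x and -x.
- valve_seat (a point): On the cartridge's upright axis, 100 mm above the bench, level with the flat shoulder (54 mm across) at the top of the dome. From it rises the bayonet valve: neck 23 mm across, 12 mm tall; z up, x as the cartridge's. A fully home torch head rests on this shoulder.
- valve_flange (a point): On the axis at the top of the brass flange, 12 mm above the shoulder. The flange is 34 mm across, 4 mm thick, with two notches 64 degrees wide, centred on +x and -x, in line with the foot's ears. Lugs that have gone down through the notches can turn under the flange only clockwise from above, about 80 degrees, to a fixed stop.
- valve_pin (a joint): How far the sprung steel pin (8 mm across, on the valve's axis) is pressed down, in m: 0 at rest, its flat top 22 mm above the shoulder; 0.007 with the torch head fully home. Spring force 5 N at 0, 12 N at 0.007; with the hand off, it lifts a turned torch head about 4 mm, until its lugs meet the flange.
- cap_center (a point): Centre of the dust cap on the cartridge: a white plastic cup upside down, 48 mm across, 30 mm tall, open below (42 mm inside); loose, its rim rests on the shoulder round the valve, so that it lifts straight off by 30 mm. z points to its closed top. This point is 15 mm above its rim.
- dust_cap: The same dust cap: origin at the centre of its open rim (its underside), z to its closed top.
- torch_grip (a point): Middle of the torch head's black grip block, on its axis, 51 mm above its underside; z up. Block 44 mm long (x), 30 mm wide (y, flat sides to grip), from 29 to 77 mm above the underside; button on top to 82 mm. Burner, 18 mm thick, sticks out to 122 mm along +x, its axis 58 mm up; gas knob to 46 mm along -x.
- torch_head: The torch head, 0.2 to 0.33 kg, standing upright on its collar at the start; origin at the centre of its underside, x towards the burner, z up.
- torch_foot (a point): Centre of the underside of the torch head's steel collar (48 mm across); x to the burner, z up. The collar is open below, 37 mm inside, 15 mm deep; its ceiling presses the pin. Two lugs reach inwards at +x and -x (ribs outside mark them): 7 mm wide, the lowest 4 mm of the collar, to 13.5 mm from the axis. Either way round fits. Fully home, this point is at valve_seat.
- tray: Grey sorting tray, fixed, 240 mm long (x) by 150 mm (y), rim 14 mm above the bench, walls and floor 4 mm thick; origin under its centre, on the bench. Two spare caps stand in its -x half; the +x half is empty: its middle is at x = +0.055, y = 0.
- spare_cap_a: Spare dust cap like the other, 48 mm across, 30 mm tall, standing open side down in the tray; origin at its underside. To be left alone.
- spare_cap_b: The second spare dust cap in the tray, alike. To be left alone.
- screw_cartridge: Another cartridge of the same can and foot, fixed; without a cap, with a threaded stub 22 mm across for screw-on burners. Not for this job; origin under its centre, on the bench, stub's top 116 mm up.
- tin_a: Round red tin with bare lid, 63 mm across, 22 mm tall; bystander.
- tin_b: Round dark tin with bare lid, 63 mm across, 22 mm tall; bystander.
- tweezers: Steel tweezers lying flat, 150 mm long (x), 8 mm thick; bystander.
- charcoal: Black charcoal soldering block, 90 x 60 x 30 mm; bystander.
- jar: Small glass jar with metal lid, 48 mm across, 70 mm tall; bystander.

How it is judged:
On the way, in this order (a step that is already met when the one before it is completed fails the run):
1. the dust cap stands in the tray, open side down, let go (x of cap_center in the frame of tray between -0.1 and 0.1 m and y of cap_center in the frame of tray between -0.055 and 0.055 m and z of cap_center in the frame of tray below 0.023 m and angle between cap_center's own z axis and vertical below 0.15 rad and contact force between dust_cap and the fingers below 0.05 N), for 0.2 s.
2. the torch head's lugs are down through the notches, not yet turned (z of torch_foot in the frame of valve_seat below 0.0045 m and horizontal distance between torch_foot and valve_seat below 0.004 m and angle between the x axis of torch_foot and the x axis of valve_seat, either way round below 0.5 rad).
At the end, for the whole second after the job is handed in: Torch head gripped (3 N or more), upright, within 4 mm of the valve axis, underside within 2 mm of the shoulder (pin down 5 mm or more), turned at least 69 degrees from the notches; dust cap open side down on the tray floor, let go, at rest (z of torch_foot in the frame of valve_seat below 0.002 m and horizontal distance between torch_foot and valve_seat below 0.004 m and angle between the x axis of torch_foot and the x axis of valve_seat, either way round above 1.2 rad and angle between torch_foot's own z axis and vertical below 0.08 rad and value of joint valve_pin above 0.005 m and contact force between the fingers and torch_head above 3 N and x of cap_center in the frame of tray between -0.1 and 0.1 m and y of cap_center in the frame of tray between -0.055 and 0.055 m and z of cap_center in the frame of tray below 0.023 m and angle between cap_center's own z axis and vertical below 0.15 rad and linear speed of each of dust_cap, torch_head below 0.02 m/s); the arm keeps its last pose, push and grip.
It fails at once if the torch head is tipped over (angle between torch_foot's own z axis and vertical above 0.6 rad).
It fails at once if a spare cap is shoved about (distance of any of spare_cap_a, spare_cap_b from where it was at the start of the episode above 0.03 m).
It fails at once if a bystander is moved (distance of any of tin_a, tin_b, tweezers, charcoal, jar from where it was at the start of the episode above 0.03 m).
It also fails if it takes over 61 s, if anything falls off the work surface, if the arm or the gripper's body presses on something with over 40 N, if the wrist force passes 120 N, or if a joint passes its speed limit or range.

## Robot

A 7-joint arm with a two-finger parallel gripper is mounted at the origin on the work surface. World frame = base frame: x ahead of the robot, y to its left, z up, the work surface at z = 0. Lengths are in m, angles in rad, forces in N, time in s.
With the tool pointing down it reaches from about 0.4 to 0.85 m from the base axis. Payload 4.5 kg.
Tool frame: the origin (TCP) lies on the centre line of the jaws, within the pads' length; the fingertips stand 17 mm ahead of it and the grasp point (between the pads) lies 2 mm behind it (r.tip_reach is the distance from the TCP to the fingertips, in m); z points along the fingers, y is the line along which they close (so a half turn about z gives the same grasp; the last joint's range is limited). The gripper opens to 88 mm and grips with 3 to 60 N. Pads are 18 mm wide; open, the fingers measure 123 mm over their backs; the gripper's body (75 mm by 187 mm) begins 45 mm behind the grasp point.
Start: joints at [-1.2, 0.689, -0.195, 1.565, 0.157, 0.902, -0.215], TCP at [0.207, 0.59, 0.256] pointing down, gripper open.
Joint ranges: [-3.01, 3.01], [-0.46, 2.08], [-1.47, 1.51], [0.13, 2.56], [-1, 4.14], [0.04, 2.09], [-2.66, 2.66]. Speed limits (rad/s): [2.57, 2.57, 3.14, 3.14, 3.14, 3.14, 3.14].

## Interface

Orientations are given as a unit quaternion [x, y, z, w].
In Python, from plant import r gives the robot as it stands.
- The arm moves only by the tool step_arm, never from a script. Its argument "steps" is a list of rows, each a list of 7 numbers: the shift along the tool's x, y, z in cm, then the turn, a rotation vector about the tool's x, y, z in degrees, then the gripper's target within -1 to 1 (shut at 1, half-way at 0, fully open at -1). A call has 1 to 8 rows; each row shifts and turns the commanded pose from where the row before left it, along the tool's axes as they then stand; what a row does not reach is not made up. A row lasts 1/8 s, in which the tool goes at most 62.5 mm and 10.7 degrees, less where a joint would pass 70% of its speed; a pose out of reach is approached as far as the arm can. A call with a gripper value outside its range is refused whole. The fingers move at their own pace and stop on an object; "force" is the grip in N (left out, the last holds). Time passes only in rows, so rows that do not move let the fingers close. It gives the time, the measured TCP pose, the force, the opening and the grip force at its end, in the units of the state.
- r.get_state(): the state, without advancing time (a new reading comes with each control period).
- r.snapshot(name): name is "scene" or "top" or "wrist"; returns a dict with "pixels" (420x560x3 uint8, red, green, blue), "fx", "fy", "cx", "cy" (pixels), "dist_coeffs" ([k1, k2, p1, p2, k3] as OpenCV has them; the pictures are not rectified), "cam_to_world" (4x4, takes a point from camera to world coordinates). Camera axes: x right, y down, z forward; pixel columns grow to the right and rows downward; lengths in m; the calibration is good to about 2 mm. A picture is of the moment at which its call begins. There is no depth.
- r.finish_job(): hands the job in; it is judged then, once.
The state is a dict: "clock": time; "q": joint angles; "qd": joint speeds; "joint_torque": joint torques, N m; "tool_pos": TCP position; "eef_rot": TCP orientation; "contact_force": force on the tool from outside, world axes, zero at the start; "moment": the same for the moment, N m; "opening": opening from 0.0 (shut) to 1.0 (fully open); "finger_force": force on a finger pad.
Only numpy, scipy, OpenCV 4.12 (cv2) and the standard library are available. Lean on these libraries where they do the work, as an engineer would, in place of code of your own. Each camera call takes 0.05 s, during which the arm holds its last target. There are 200 camera calls.

## Working session

There is one attempt and no reset: what is moved stays moved. The work goes in short steps, Python scripts to look and compute and a tool call to move; the robot and the scene stay as the last step left them, time stands still between calls to the robot, and variables do not carry over. Pictures are saved under pics/ and viewed, at most 10 in all, crops included, and the job is handed in when it is done.

Besides the shell and the picture viewer there is one more tool, called after "Call:" as name([rows], argument=value, ...), one row to a line, values as JSON. step_arm: Moves the arm, as the interface text tells. Its arguments: {"type":"object","properties":{"steps":{"type":"array","items":{"type":"array","items":{"type":"number"}}},"force":{"type":"number"}},"required":["steps"]}

```bash
ls; mkdir -p pics; cat > h.py <<'E'
import numpy as np, cv2, json
from plant import r
def snap(cam,name):
    s=r.snapshot(cam); cv2.imwrite(f'pics/{name}.png',s['pixels'][:,:,::-1])
    np.savez(f'pics/{name}.npz',**s); return s
def load(name): return np.load(f'pics/{name}.npz')
def KD(s): return np.array([[s['fx'],0,s['cx']],[0,s['fy'],s['cy']],[0,0,1.]]),np.array(s['dist_coeffs'],float)
def px2w(s,uv,z):
    K,D=KD(s); T=np.array(s['cam_to_world'])
    p=cv2.undistortPoints(np.array(uv,float).reshape(-1,1,2),K,D).reshape(-1,2)
    d=np.c_[p,np.ones(len(p))]@T[:3,:3].T; o=T[:3,3]
    z=np.broadcast_to(z,len(p)); return o+d*((z-o[2])/d[:,2])[:,None]
def w2px(s,P):
    K,D=KD(s); T=np.linalg.inv(np.array(s['cam_to_world']))
    return cv2.projectPoints(np.array(P,float).reshape(-1,1,3),cv2.Rodrigues(T[:3,:3])[0],T[:3,3],K,D)[0].reshape(-1,2)
E
python3 - <<'E'
from h import *
a=snap('top','top0');b=snap('scene','scene0')
im=np.hstack([a['pixels'],b['pixels']])[:,:,::-1]
for s in(a,b):print(np.round(s['cam_to_world'],3).tolist())
print(r.get_state()['eef_rot'],r.get_state()['clock'],r.tip_reach)
E
```

```text
pics
[[-0.007, -0.989, 0.149, 0.469], [-1.0, 0.007, 0.002, 0.032], [-0.003, -0.149, -0.989, 0.922], [0.0, 0.0, 0.0, 1.0]]
[[0.401, 0.686, -0.607, 1.317], [0.916, -0.299, 0.267, -0.318], [0.002, -0.663, -0.749, 1.01], [0.0, 0.0, 0.0, 1.0]]
[ 1.67558273e-01  9.85861849e-01 -7.97613632e-04 -5.90228137e-05] 0.1 0.017
```

View pics/top0.png

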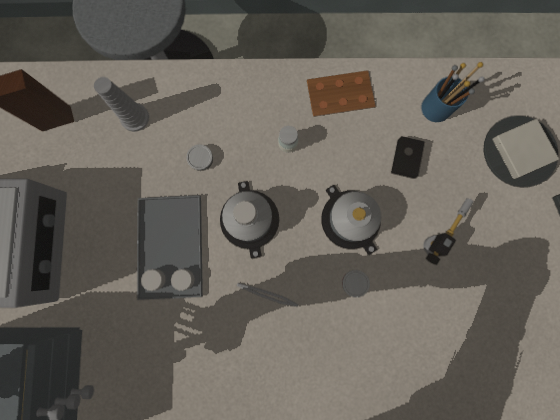

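View pics/scene0.png

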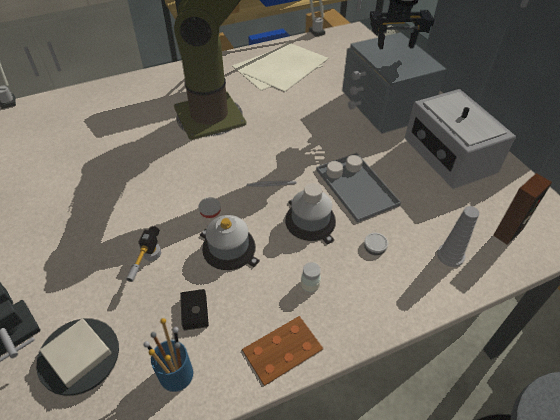

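The cartridge wearing the white cap is at about (245,212) in the top view. The screw cartridge with its brass stub is at (355,213), the torch head at (440,245) with its burner towards the upper right, and the tray at (170,245) with its empty half upwards. Next I'll enlarge the details.

```bash
python3 - <<'E'
import cv2,numpy as np
i=cv2.imread('pics/top0.png')
a=cv2.resize(i[170:270,210:290],None,fx=5,fy=5,interpolation=cv2.INTER_CUBIC)
b=cv2.resize(i[185:285,415:495],None,fx=5,fy=5,interpolation=cv2.INTER_CUBIC)
o=np.clip(np.hstack([a,b])*1.5,0,255).astype('u1')
cv2.imwrite('pics/c1.png',o)
E
```

```text
(no output)
```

View pics/c1.png

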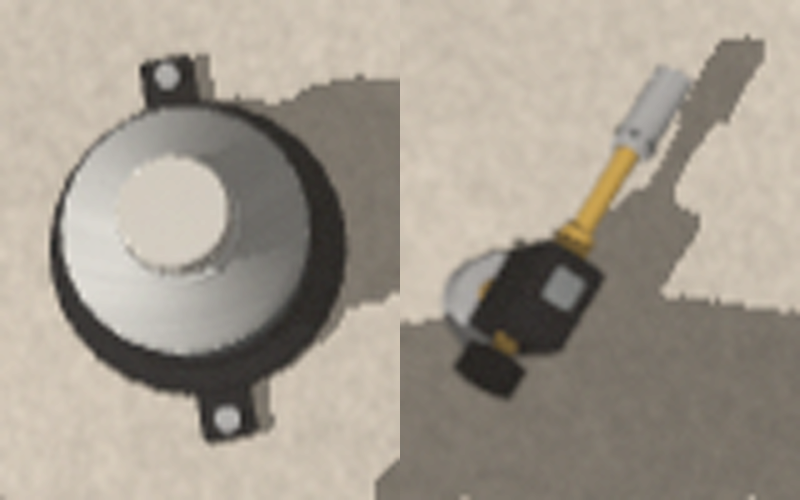

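```bash
python3 - <<'E'
from h import *
s=load('top0')
f=lambda uv,z:px2w(s,uv,z)
cap=f([[244.4,212]],.13);sc=f([[243.2,185],[255.4,253.4]],.01)
print('cap',cap,'screws',sc,sc.mean(0),'ang',np.degrees(np.arctan2(*(sc[0]-sc[1])[[1,0]])))
print('tray',f([[139,197],[201,196],[202,296],[138,298]],.014), f([[139,197],[201,196],[202,296],[138,298]],.014).mean(0))
print('spares',f([[152,280],[181,279]],.034))
b=f([[469,200],[449.8,232],[433,258.5]],.058);print('burn',b,np.degrees(np.arctan2(*(b[0]-b[2])[[1,0]])))
print('button',f([[447.6,242]],.082))
print('collar far edge',f([[424,246]],.02))
print('jar',f([[289,133]],.07),'tinA/B',f([[201,156],[355,283]],.022),'char',f([[408,157]],.03),'screwc',f([[358,213]],.116))
E
```

```text
cap [[0.57862997 0.10857255 0.13      ]] screws [[0.66112103 0.12346012 0.01      ]
 [0.49679724 0.09357612 0.01      ]] [0.57895913 0.10851812 0.01      ] ang 10.307191048830733
tray [[0.63293369 0.37319064 0.014     ]
 [0.63419356 0.22405358 0.014     ]
 [0.39977477 0.21636958 0.014     ]
 [0.39593917 0.36451721 0.014     ]] [0.5157103  0.29453275 0.014     ]
spares [[0.43745159 0.32702477 0.034     ]
 [0.43935129 0.26095221 0.034     ]]
burn [[ 0.61235646 -0.39618287  0.058     ]
 [ 0.53968818 -0.34686196  0.058     ]
 [ 0.48091599 -0.3050508   0.058     ]] -34.73486486695199
button [[ 0.51593806 -0.32994932  0.082     ]]
collar far edge [[ 0.51057832 -0.30065397  0.02      ]]
jar [[0.76990072 0.01286121 0.07      ]] tinA/B [[ 0.73083238  0.22473954  0.022     ]
 [ 0.42718649 -0.13598999  0.022     ]] char [[ 0.7222708  -0.27191034  0.03      ]] screwc [[ 0.57663968 -0.12986219  0.116     ]]
```

```bash
cat >> h.py <<'E'
from scipy.spatial.transform import Rotation as Ro
def delta(t,yaw=None):
    """tool-frame shift (cm) to world target; turn about tool z (deg) to bring tool y line to yaw; tilt fix"""
    st=r.get_state(); R=Ro.from_quat(st['eef_rot'])
    d=R.inv().apply(np.array(t)-st['tool_pos'])*100
    Rm=R.as_matrix(); y=np.degrees(np.arctan2(Rm[1,1],Rm[0,1]))
    print('clock',round(st['clock'],2),'tcp',st['tool_pos'].round(4) if hasattr(st['tool_pos'],'round') else st['tool_pos'],'yawy',round(y,2),'z',Rm[:,2].round(4),'q7',round(st['q'][6],2),'F',np.round(st['contact_force'],1),'op',round(st['opening'],3),'ff',np.round(st['finger_force'],1))
    turn=None if yaw is None else ((y-yaw+90)%180-90)
    print('shift cm',d.round(2),'turn z deg',turn)
E
echo ok
```

```text
ok
```

Call:
step_arm([
  [-5.1,-3.3,0,0,0,0,-1],
  [-5.1,-3.3,0,0,0,0,-1],
  [-5.1,-3.3,0,0,0,0,-1],
  [-5.1,-3.3,0,0,0,0,-1],
  [-5.1,-3.3,0,0,0,0,-1],
  [-5.1,-3.3,0,0,0,0,-1],
  [-5.1,-3.3,0,0,0,0,-1],
  [-5.1,-3.3,0,0,0,0,-1],
], force=15)

```text
clock: 1.1
tool_pos: [0.5052, 0.2042, 0.2555]
eef_rot: [0.168, 0.986, -0.0, -0.0]
contact_force: [0.1, 0.8, -0.9]
opening: 1.001
finger_force: 0.0
```

Call:
step_arm([
  [-5.1,-3.3,0,0,0,0,-1],
  [-5.0,-3.3,0,0,0,0,-1],
  [0,0,3,0,0,0,-1],
  [0,0,3,0,0,0,-1],
  [0,0,0,0,0,0,-1],
])

```text
clock: 1.72
tool_pos: [0.5761, 0.1096, 0.1936]
eef_rot: [0.168, 0.986, -0.001, -0.003]
contact_force: [0.0, -0.3, 0.5]
opening: 1.0
finger_force: 0.0
```

```bash
python3 - <<'E'
from h import *
delta([.5788,.1085,.121]); s=snap('wrist','w1')
print(w2px(s,[[.5788,.1085,.13]]))
E
```

```text
clock 1.73 tcp [0.5761 0.1096 0.1936] yawy 70.71 z [-0.0055 -0.0014 -1.    ] q7 0.74 F [ 0.  -0.3  0.5] op 1.0 ff 0.0
shift cm [-0.33  0.01  7.25] turn z deg None
[[284.92017944 234.31192224]]
```

View pics/w1.png

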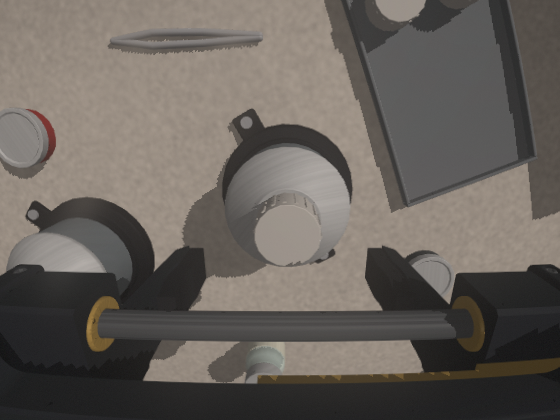

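The cap is centred between the open fingers, its top at about (288,235) against a predicted (285,234). I'll go down and grip.

Call:
step_arm([
  [-0.2,0,2.5,0,0,0,-1],
  [0,0,2.5,0,0,0,-1],
  [0,0,2.2,0,0,0,-1],
  [0,0,0,0,0,0,0.3],
  [0,0,0,0,0,0,0.3],
  [0,0,0,0,0,0,0.3],
  [0,0,0,0,0,0,0.3],
])

```text
clock: 2.65
tool_pos: [0.5803, 0.1097, 0.1246]
eef_rot: [0.168, 0.986, 0.0, 0.001]
contact_force: [0.8, 0.6, 0.2]
opening: 0.571
finger_force: 0.0
```

Call:
step_arm([
  [0,0,0,0,0,0,0.3],
  [0,0,0,0,0,0,0.3],
  [0,0,0,0,0,0,0.3],
])

```text
clock: 3.02
tool_pos: [0.5802, 0.1097, 0.1244]
eef_rot: [0.168, 0.986, 0.0, 0.001]
contact_force: [0.1, 1.2, 6.0]
opening: 0.539
finger_force: 15.0
```

Call:
step_arm([
  [0,0,-2,0,0,0,0.3],
  [0,0,-3,0,0,0,0.3],
  [2.4,5.4,0,0,0,0,0.3],
  [2.4,5.4,0,0,0,0,0.3],
  [2.3,5.4,0,0,0,0,0.3],
  [0,1.1,5,0,0,0,0.3],
  [0,0,5,0,0,0,0.3],
  [0,0,0,0,0,0,0.3],
])

```text
clock: 4.03
tool_pos: [0.5668, 0.2947, 0.0699]
eef_rot: [0.167, 0.986, -0.003, -0.003]
contact_force: [-0.0, -0.5, -1.2]
opening: 0.539
finger_force: 15.0
```

```bash
python3 - <<'E'
from h import *
delta([.5707,.2965,.0285])
E
```

```text
clock 4.03 tcp [0.5668 0.2947 0.0699] yawy 70.75 z [-0.0077 -0.0049 -1.    ] q7 0.47 F [-0.  -0.5 -1.2] op 0.539 ff 15.0
shift cm [-0.33  0.33  4.13] turn z deg None
```

Call:
step_arm([
  [0,0,2,0,0,0,0.3],
  [0,0,1.5,0,0,0,0.3],
  [0,0,0.3,0,0,0,0.3],
  [0,0,0,0,0,0,0.3],
])

```text
clock: 4.53
tool_pos: [0.5702, 0.2964, 0.0361]
eef_rot: [0.168, 0.986, 0.0, 0.0]
contact_force: [0.6, -0.7, -0.5]
opening: 0.539
finger_force: 15.0
```

Call:
step_arm([
  [0,0,0.5,0,0,0,0.3],
  [0,0,0.2,0,0,0,0.3],
  [0,0,0,0,0,0,0.3],
  [0,0,0,0,0,0,0.3],
])

```text
clock: 5.03
tool_pos: [0.57, 0.2964, 0.0288]
eef_rot: [0.168, 0.986, 0.0, 0.0]
contact_force: [0.9, 0.8, -0.3]
opening: 0.539
finger_force: 15.0
```

Less than a millimetre above the floor now, so I'll release and rise.

Call:
step_arm([
  [0,0,0.05,0,0,0,0.3],
  [0,0,0,0,0,0,-0.5],
  [0,0,0,0,0,0,-0.5],
  [0,0,0,0,0,0,-0.5],
  [0,0,0,0,0,0,-0.5],
  [0,0,-2,0,0,0,-0.5],
  [0,0,-5,0,0,0,-1],
  [0,0,-6,0,0,0,-1],
])

```text
clock: 6.02
tool_pos: [0.5695, 0.2961, 0.1601]
eef_rot: [0.168, 0.986, -0.0, -0.0]
contact_force: [0.9, -0.2, -0.1]
opening: 0.954
finger_force: 0.0
```

Call:
step_arm([
  [0,0,-6,0,0,0,-1],
  [0,0,-4,0,0,0,-1],
  [0,0,0,0,0,0,-1],
])

```text
clock: 6.4
tool_pos: [0.5717, 0.2975, 0.2637]
eef_rot: [0.168, 0.986, 0.003, 0.004]
contact_force: [-1.1, 0.8, -0.5]
opening: 0.999
finger_force: 0.0
```

```bash
python3 - <<'E'
from h import *
delta([.513,-.328,.25],55.3); a=snap('top','top1'); snap('wrist','w2')
i=a['pixels'][:,:,::-1]
f=lambda u,v,w,h:cv2.resize(i[v:v+h,u:u+w],None,fx=5,fy=5,interpolation=cv2.INTER_CUBIC)
cv2.imwrite('pics/c2.png',np.clip(np.hstack([f(125,180,80,120),f(205,165,80,120)])*1.5,0,255).astype('u1'))
E
```

```text
clock 6.4 tcp [0.5717 0.2975 0.2637] yawy 70.69 z [ 0.008   0.0049 -1.    ] q7 0.52 F [-1.1  0.8 -0.5] op 0.999 ff 0.0
shift cm [-15.14 -60.99   1.01] turn z deg 15.38820868898243
```

View pics/c2.png

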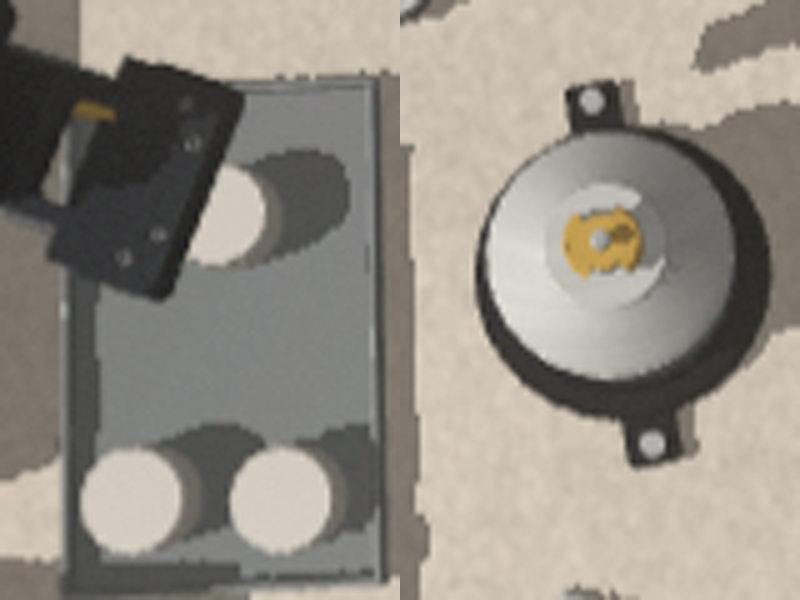

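The cap stands upright in the tray's empty half. The valve is bare, with its pin at about (244.8,212.6) in the top view and the flange notches in line with the ears. Next is the torch head.

Call:
step_arm([
  [-1.37,-5.54,0,0,0,0,-1],
  [-1.37,-5.54,0,0,0,0,-1],
  [-1.37,-5.54,0,0,0,0,-1],
  [-1.37,-5.54,0,0,0,0,-1],
  [-1.37,-5.54,0,0,0,0,-1],
  [-1.37,-5.54,0,0,0,0,-1],
  [-1.37,-5.54,0,0,0,0,-1],
  [-1.37,-5.54,0,0,0,0,-1],
])

```text
clock: 7.5
tool_pos: [0.5255, -0.1598, 0.2568]
eef_rot: [0.167, 0.986, 0.0, -0.002]
contact_force: [0.7, -0.2, -0.0]
opening: 0.999
finger_force: 0.0
```

Call:
step_arm([
  [-1.37,-5.54,0,0,0,0,-1],
  [-1.37,-5.54,0,0,0,0,-1],
  [-1.37,-5.54,0,0,0,0,-1],
  [0,0,1,0,0,7.7,-1],
  [0,0,3,0,0,7.7,-1],
  [0,0,3,0,0,0,-1],
  [0,0,0,0,0,0,-1],
])

```text
clock: 8.38
tool_pos: [0.5083, -0.3273, 0.185]
eef_rot: [0.298, 0.955, 0.001, -0.004]
contact_force: [-0.4, 0.1, 0.6]
opening: 1.003
finger_force: 0.0
```

```bash
python3 - <<'E'
from h import *
t=load('top0');s=load('top1')
print('pin',px2w(s,[[244.8,212.6]],.122),'flange',px2w(s,[[245,212.6]],.112),'screws',px2w(s,[[243.2,185],[255,253]],.01))
delta([.513,-.328,.049],55.3); s=snap('wrist','w3')
y=np.radians(-34.7);u=np.array([np.cos(y),np.sin(y),0]);c=np.array([.513,-.328,0])
print(w2px(s,[c+[0,0,.082],c+u*.122+[0,0,.058],c-u*.046+[0,0,.058]]))
E
```

```text
pin [[0.57846405 0.10849418 0.122     ]] flange [[0.579832   0.10902019 0.112     ]] screws [[0.66112103 0.12346012 0.01      ]
 [0.49773882 0.09451937 0.01      ]]
clock 8.38 tcp [ 0.5083 -0.3273  0.185 ] yawy 55.34 z [-0.0071  0.0038 -1.    ] q7 1.28 F [-0.4  0.1  0.6] op 1.003 ff 0.0
shift cm [-0.53  0.22 13.59] turn z deg 0.03542440006646075
[[287.41637392 217.59800491]
 [286.91006592 321.99441092]
 [287.41721011 157.16423543]]
```

View pics/w3.png

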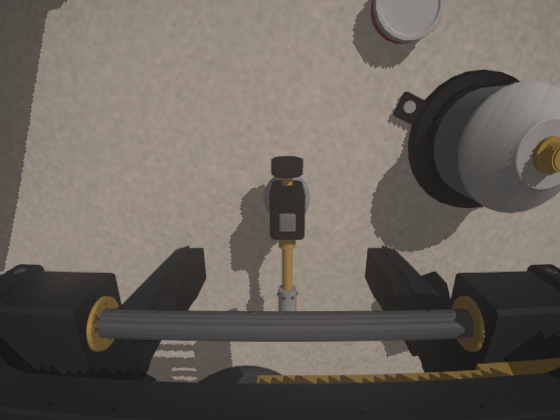

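The torch head is aligned with the fingers: knob end at row 157 as predicted, burner straight along the column at 287. I'll go down.

Call:
step_arm([
  [0,0,4,0,0,0,-1],
  [0,0,3,0,0,0,-1],
  [0,0,0,0,0,0,-1],
  [0,0,0,0,0,0,-1],
])

```text
clock: 8.93
tool_pos: [0.5118, -0.3291, 0.1198]
eef_rot: [0.298, 0.955, -0.0, 0.001]
contact_force: [-0.1, 0.1, -0.6]
opening: 0.998
finger_force: 0.0
```

```bash
python3 - <<'E'
from h import *
delta([.513,-.328,.050],55.3)
E
```

```text
clock 8.93 tcp [ 0.5118 -0.3291  0.1198] yawy 55.3 z [ 0.0023 -0.0011 -1.    ] q7 1.25 F [-0.1  0.1 -0.6] op 0.998 ff 0.0
shift cm [-0.02  0.16  6.98] turn z deg 0.0005837009668425708
```

Call:
step_arm([
  [0,0.15,3,0,0,0,-1],
  [0,0,3,0,0,0,-1],
  [0,0,0.9,0,0,0,-1],
  [0,0,0,0,0,0,0],
  [0,0,0,0,0,0,0.6],
  [0,0,0,0,0,0,0.6],
  [0,0,0,0,0,0,0.6],
  [0,0,0,0,0,0,0.6],
], force=20)

```text
clock: 9.93
tool_pos: [0.5117, -0.3275, 0.0494]
eef_rot: [0.298, 0.955, 0.0, 0.0]
contact_force: [-1.2, -0.8, 0.0]
opening: 0.46
finger_force: 0.0
```

Call:
step_arm([
  [0,0,0,0,0,0,0.6],
  [0,0,0,0,0,0,0.6],
  [0,0,0,0,0,0,0.6],
  [0,0,0,0,0,0,0.6],
  [0,0,0,0,0,0,0.6],
], force=50)

```text
clock: 10.55
tool_pos: [0.5116, -0.3274, 0.0492]
eef_rot: [0.298, 0.955, 0.0, -0.0]
contact_force: [-0.7, 0.3, 1.4]
opening: 0.339
finger_force: 50.0
```

Call:
step_arm([
  [0,0,-2,0,0,0,0.6],
  [0,0,-5,0,0,0,0.6],
  [0,0,-5,0,0,0,0.6],
  [0,0,-5,0,0,0,0.6],
  [0,0,-3,0,0,0,0.6],
  [2.4,4.96,0,0,0,0,0.6],
  [2.4,4.96,0,0,0,0,0.6],
  [2.4,4.96,0,0,0,0,0.6],
])

```text
clock: 11.55
tool_pos: [0.537, -0.1623, 0.2503]
eef_rot: [0.298, 0.954, 0.0, 0.0]
contact_force: [0.7, -0.4, -1.7]
opening: 0.334
finger_force: 50.0
```

Call:
step_arm([
  [2.4,4.96,0,0,0,0,0.6],
  [2.4,4.96,0,0,0,0,0.6],
  [2.4,4.96,0,0,0,0,0.6],
  [2.4,4.96,0,0,0,0,0.6],
  [2.4,4.96,0,0,0,0,0.6],
  [0,0,0,0,0,-9,0.6],
  [0,0,0,0,0,-9,0.6],
  [0,0,0,0,0,-9,0.6],
])

```text
clock: 12.55
tool_pos: [0.5792, 0.1082, 0.2501]
eef_rot: [0.064, 0.998, -0.0, 0.0]
contact_force: [0.7, 0.3, -2.2]
opening: 0.337
finger_force: 50.0
```

Call:
step_arm([
  [0,0,0,0,0,-9,0.6],
  [0,0,0,0,0,-9,0.6],
  [0,0,2,0,0,0,0.6],
  [0,0,2,0,0,0,0.6],
  [0,0,0,0,0,0,0.6],
  [0,0,0,0,0,0,0.6],
])

```text
clock: 13.3
tool_pos: [0.58, 0.1083, 0.2103]
eef_rot: [-0.09, 0.996, 0.0, 0.001]
contact_force: [-0.1, 1.2, -1.8]
opening: 0.335
finger_force: 50.0
```

```bash
python3 - <<'E'
from h import *
delta([.5793,.1088,.19],100.1)
E
```

```text
clock 13.3 tcp [0.58   0.1083 0.2103] yawy 100.3 z [ 1.3e-03  3.0e-04 -1.0e+00] q7 1.16 F [-0.1  1.2 -1.8] op 0.335 ff 50.0
shift cm [0.06 0.06 2.03] turn z deg 0.20285598151909312
```

Call:
step_arm([
  [0,0.05,2,0,0,0,0.6],
  [0,0,1.2,0,0,0,0.6],
  [0,0,0,0,0,0,0.6],
  [0,0,0,0,0,0,0.6],
])

```text
clock: 13.8
tool_pos: [0.58, 0.1088, 0.1779]
eef_rot: [-0.09, 0.996, 0.0, 0.001]
contact_force: [0.3, 0.1, -2.2]
opening: 0.334
finger_force: 50.0
```

```bash
python3 - <<'E'
from h import *
delta([.5793,.1088,.149],100.1)
a=snap('scene','s2');b=snap('wrist','w4')
tp=r.get_state()['tool_pos']; c=np.array([tp[0],tp[1],0]); fz=tp[2]-.0492
R=Ro.from_euler('z',10.3,degrees=True)
th=np.linspace(0,2*np.pi,60)
def ring(rad,z,c): return np.c_[c[0]+rad*np.cos(th),c[1]+rad*np.sin(th),0*th+z]
i=a['pixels'][:,:,::-1].copy(); u,v,w,h=255,125,110,130
cr=cv2.resize(i[v:v+h,u:u+w],None,fx=4.5,fy=4.5,interpolation=cv2.INTER_CUBIC)
cr=np.clip(cr*1.4,0,255).astype('u1')
def dr(P,col): cv2.polylines(cr,[np.round((w2px(a,P)-[u,v]+.5)*4.5).astype(int)],False,col,1)
dr(ring(.024,fz,c),(0,0,255)); dr(ring(.017,.112,[.5793,.1088]),(0,255,0)); dr(ring(.027,.1,[.5793,.1088]),(255,0,0))
cv2.imwrite('pics/c3.png',cr)
ww=b['pixels'][:,:,::-1]
pts=[c+R.apply([.122,0,0])+[0,0,fz+.058],c+R.apply([-.046,0,0])+[0,0,fz+.058]]; print(w2px(b,pts))
cv2.imwrite('pics/c4.png',ww[80:380,160:420].repeat(2,0).repeat(2,1))
E
```

```text
clock 13.8 tcp [0.58   0.1088 0.1779] yawy 100.3 z [ 1.1e-03  4.0e-04 -1.0e+00] q7 1.14 F [ 0.3  0.1 -2.2] op 0.334 ff 50.0
shift cm [0.07 0.01 2.89] turn z deg 0.198728852329495
[[285.1574872  457.21337009]
 [285.21556209 192.84812676]]
```

View pics/c3.png

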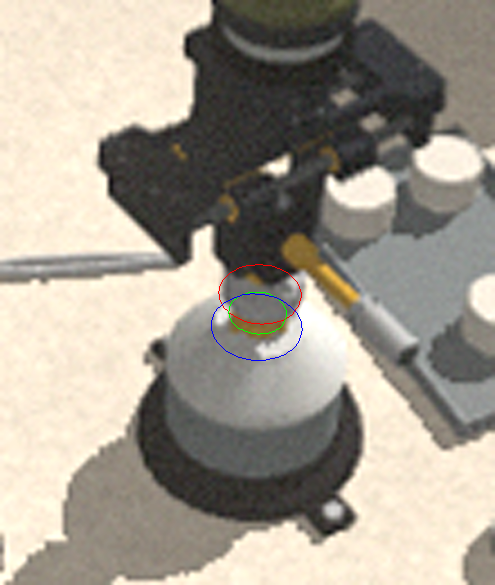

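View pics/c4.png

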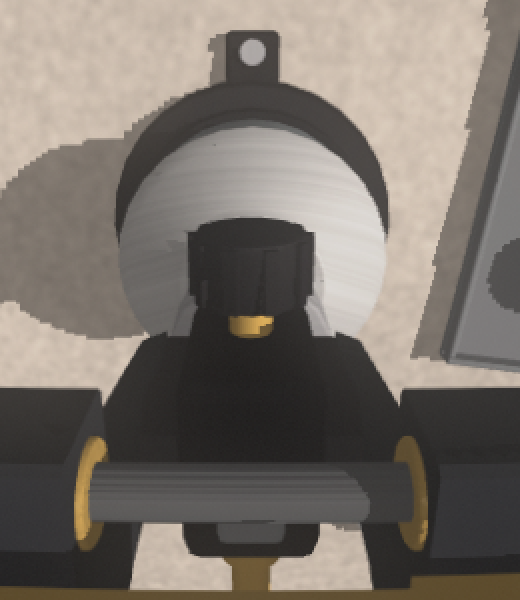

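Top and wrist views agree to about a millimetre: the knob end is at row ~189 against a predicted 193, and the valve's column matches the knob's. I'll refine the torch's offset along its own x by modelling the knob outline.

```bash
python3 - <<'E'
from h import *
th=np.linspace(0,2*np.pi,90)
def knob(s,c,yaw,fz,rk,x=-.046,zk=.058):
    y=np.radians(yaw);u=np.array([np.cos(y),np.sin(y),0]);v=np.array([-np.sin(y),np.cos(y),0])
    P=c+u*x+v*rk*np.cos(th)[:,None]+np.c_[0*th,0*th,fz+zk+rk*np.sin(th)]
    p=w2px(s,P); return p[:,1].min().round(1),p[:,0].min().round(1),p[:,0].max().round(1)
w3=load('w3');w4=load('w4')
print('obs w3 157 271 303; w4 189 254 317')
for rk in(.010,.011,.012,.013):
  for d in(0,.002,.004):
    y=np.radians(-34.7);u=np.array([np.cos(y),np.sin(y),0])
    print(rk,d,knob(w3,np.array([.5116,-.3274,0])+u*d,-34.7,0,rk), knob(w4,np.array([.58,.1088,0])+np.array([.984,.179,0])*d,10.3,.1287,rk))
# pixel positions of valve edges in scene
E
python3 - <<'E'
import cv2,numpy as np
i=cv2.imread('pics/s2.png'); c=i[175:210,290:335]
cv2.imwrite('pics/c5.png',cv2.resize(np.clip(c*1.3,0,255).astype('u1'),None,fx=16,fy=16,interpolation=cv2.INTER_CUBIC))
E
```

```text
obs w3 157 271 303; w4 189 254 317
0.01 0 (np.float64(153.9), np.float64(275.3), np.float64(298.8)) (np.float64(186.9), np.float64(260.9), np.float64(309.4))
0.01 0.002 (np.float64(156.2), np.float64(275.3), np.float64(298.8)) (np.float64(191.2), np.float64(261.0), np.float64(309.3))
0.01 0.004 (np.float64(158.4), np.float64(275.3), np.float64(298.8)) (np.float64(195.5), np.float64(261.1), np.float64(309.2))
0.011 0 (np.float64(153.7), np.float64(274.1), np.float64(300.0)) (np.float64(186.3), np.float64(258.4), np.float64(311.9))
0.011 0.002 (np.float64(156.0), np.float64(274.1), np.float64(300.0)) (np.float64(190.6), np.float64(258.5), np.float64(311.7))
0.011 0.004 (np.float64(158.3), np.float64(274.2), np.float64(300.0)) (np.float64(194.9), np.float64(258.7), np.float64(311.6))
0.012 0 (np.float64(153.6), np.float64(272.9), np.float64(301.2)) (np.float64(185.8), np.float64(256.0), np.float64(314.3))
0.012 0.002 (np.float64(155.9), np.float64(273.0), np.float64(301.2)) (np.float64(190.1), np.float64(256.1), np.float64(314.2))
0.012 0.004 (np.float64(158.1), np.float64(273.0), np.float64(301.1)) (np.float64(194.3), np.float64(256.2), np.float64(314.0))
0.013 0 (np.float64(153.5), np.float64(271.7), np.float64(302.4)) (np.float64(185.3), np.float64(253.5), np.float64(316.8))
0.013 0.002 (np.float64(155.7), np.float64(271.8), np.float64(302.3)) (np.float64(189.5), np.float64(253.7), np.float64(316.6))
0.013 0.004 (np.float64(157.9), np.float64(271.8), np.float64(302.3)) (np.float64(193.8), np.float64(253.8), np.float64(316.5))
```

View pics/c5.png

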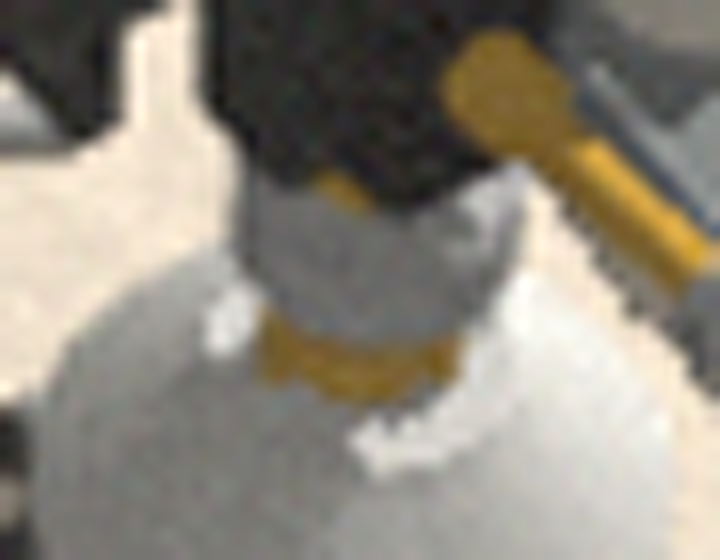

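The modelled knob outline puts the torch axis about 2 mm ahead of the TCP along its x. The scene crop agrees in direction: collar centred at crop x 380, flange at 361. I'll correct for this and go down gently.

Call:
step_arm([
  [0.27,-0.06,0,0,0,0,0.6],
  [0,0,0.8,0,0,0,0.6],
  [0,0,0.6,0,0,0,0.6],
  [0,0,0,0,0,0,0.6],
  [0,0,0,0,0,0,0.6],
])

```text
clock: 14.52
tool_pos: [0.5771, 0.1076, 0.1631]
eef_rot: [-0.09, 0.996, 0.0, 0.0]
contact_force: [0.0, 0.1, -2.3]
opening: 0.34
finger_force: 50.0
```

Call:
step_arm([
  [0,0,0.2,0,0,0,0.6],
  [0,0,0.2,0,0,0,0.6],
  [0,0,0,0,0,0,0.6],
  [0,0,0,0,0,0,0.6],
])

```text
clock: 15.02
tool_pos: [0.577, 0.1076, 0.1592]
eef_rot: [-0.09, 0.996, 0.0, 0.0]
contact_force: [-1.0, 0.3, -1.5]
opening: 0.336
finger_force: 50.0
```

The foot is below the flange top with no contact. I'll continue.

Call:
step_arm([
  [0,0,0.2,0,0,0,0.6],
  [0,0,0.2,0,0,0,0.6],
  [0,0,0,0,0,0,0.6],
  [0,0,0,0,0,0,0.6],
])

```text
clock: 15.52
tool_pos: [0.5771, 0.1076, 0.1556]
eef_rot: [-0.09, 0.996, 0.0, 0.0]
contact_force: [-0.8, 0.1, 2.3]
opening: 0.342
finger_force: 50.0
```

Call:
step_arm([
  [0,0,0.2,0,0,0,0.6],
  [0,0,0.2,0,0,0,0.6],
  [0,0,0.15,0,0,0,0.6],
  [0,0,0,0,0,0,0.6],
  [0,0,0,0,0,0,0.6],
])

```text
clock: 16.15
tool_pos: [0.5772, 0.1076, 0.1503]
eef_rot: [-0.09, 0.996, 0.0, 0.0]
contact_force: [-2.4, -0.7, 7.7]
opening: 0.336
finger_force: 50.0
```

Call:
step_arm([
  [0,0,0.1,0,0,0,0.6],
  [0,0,0.1,0,0,0,0.6],
  [0,0,0,0,0,0,0.6],
  [0,0,0,0,0,0,0.6],
])

```text
clock: 16.65
tool_pos: [0.5772, 0.1077, 0.1492]
eef_rot: [-0.09, 0.996, -0.0, 0.001]
contact_force: [-3.5, -0.7, 14.0]
opening: 0.339
finger_force: 50.0
```

It is fully home: z is at the grasp height plus 100 mm and the force is rising. Now I'll turn clockwise, with a small tool-y shift per row because the axis sits ahead of the TCP.

Call:
step_arm([
  [0,0.03,0.05,0,0,8,0.6],
  [0,0.03,0,0,0,8,0.6],
  [0,0.03,0,0,0,8,0.6],
  [0,0,0,0,0,0,0.6],
  [0,0,0,0,0,0,0.6],
])

```text
clock: 17.27
tool_pos: [0.5784, 0.1086, 0.1492]
eef_rot: [0.119, 0.993, 0.0, 0.002]
contact_force: [-1.7, -1.4, 15.6]
opening: 0.337
finger_force: 50.0
```

```bash
python3 - <<'E'
from h import *
delta([.577,.1077,.149],20); s=r.get_state();print(s['q'],s['moment'])
E
```

```text
clock 17.27 tcp [0.5784 0.1086 0.1492] yawy 76.28 z [ 3.9e-03  4.0e-04 -1.0e+00] q7 0.82 F [-1.7 -1.4 15.6] op 0.337 ff 50.0
shift cm [ 0.12 -0.12  0.02] turn z deg 56.2781496120613
[-0.14051083  0.78624382 -0.21487285  1.77403229  0.26943386  0.6061753
  0.8152232 ] [-0.27045999  0.47890152 -0.07310507]
```

Call:
step_arm([
  [0.03,0.02,0,0,0,8,0.6],
  [0,0.02,0,0,0,8,0.6],
  [0,0.02,0,0,0,8,0.6],
  [0,0.02,0,0,0,8,0.6],
  [0,0.02,0,0,0,8,0.6],
  [0,0,0,0,0,0,0.6],
  [0,0,0,0,0,0,0.6],
])

```text
clock: 18.15
tool_pos: [0.579, 0.1098, 0.1492]
eef_rot: [0.452, 0.892, 0.001, 0.002]
contact_force: [-1.0, -0.4, 13.9]
opening: 0.334
finger_force: 50.0
```

```bash
python3 - <<'E'
from h import *
delta([.5788,.1101,.149],20.3); s=r.get_state();print(s['q'],s['moment'])
E
```

```text
clock 18.15 tcp [0.579  0.1098 0.1492] yawy 36.29 z [ 4.7e-03  9.0e-04 -1.0e+00] q7 0.34 F [-1.  -0.4 13.9] op 0.334 ff 50.0
shift cm [0.04 0.   0.02] turn z deg 15.988291351671435
[-0.25142709  0.78158368 -0.02487076  1.77859955  0.03277757  0.57706361
  0.3368749 ] [-0.02671914  0.42685322 -0.06131269]
```

Call:
step_arm([
  [0,0.02,0.05,0,0,7,0.6],
  [0,0.01,0,0,0,6,0.6],
  [0,0,0,0,0,3,0.6],
  [0,0,0,0,0,2,0.6],
  [0,0,0,0,0,0,0.6],
  [0,0,0,0,0,0,0.6],
])

```text
clock: 18.9
tool_pos: [0.5797, 0.1099, 0.1492]
eef_rot: [0.586, 0.811, 0.002, 0.002]
contact_force: [-0.7, -0.1, 18.1]
opening: 0.336
finger_force: 50.0
```

```bash
python3 - <<'E'
from h import *
delta([.5788,.1101,.149],20.3); s=r.get_state();print(s['moment'])
E
```

```text
clock 18.9 tcp [0.5797 0.1099 0.1492] yawy 18.3 z [ 0.0056  0.0011 -1.    ] q7 0.13 F [-0.7 -0.1 18.1] op 0.336 ff 50.0
shift cm [ 0.05 -0.08  0.02] turn z deg -1.9965191163316263
[-0.14333725  0.5046763   0.00322453]
```

No stop torque yet, so I'll turn a little further to feel it.

Call:
step_arm([
  [0,0,0,0,0,2,0.6],
  [0,0,0,0,0,2,0.6],
  [0,0,0,0,0,0,0.6],
  [0,0,0,0,0,0,0.6],
])

```text
clock: 19.4
tool_pos: [0.5796, 0.11, 0.1492]
eef_rot: [0.613, 0.79, 0.002, 0.002]
contact_force: [-1.9, 0.0, 17.6]
opening: 0.339
finger_force: 50.0
```

```bash
python3 - <<'E'
from h import *
delta([.5788,.1101,.149],20.3); s=r.get_state();print(s['moment'])
s=snap('scene','s3'); snap('wrist','w5')
i=s['pixels'][100:240,240:400,::-1]
cv2.imwrite('pics/c6.png',cv2.resize(np.clip(i*1.3,0,255).astype('u1'),None,fx=4,fy=4,interpolation=cv2.INTER_CUBIC))
E
```

```text
clock 19.4 tcp [0.5796 0.11   0.1492] yawy 14.36 z [ 0.0055  0.0011 -1.    ] q7 0.08 F [-1.9  0.  17.6] op 0.339 ff 50.0
shift cm [ 0.03 -0.08  0.02] turn z deg -5.940054822212588
[-0.16609277  0.48960709  0.20816889]
```

View pics/c6.png

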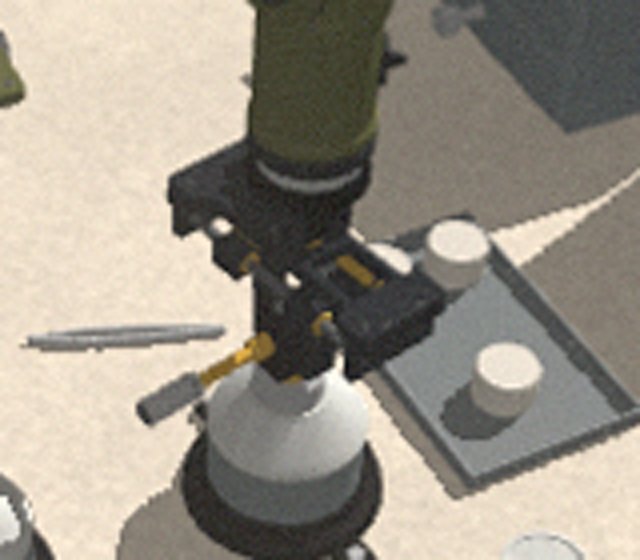

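The picture shows the collar down on the shoulder, the burner turned a quarter turn to image lower left, and the cap upright in the tray at crop (505,380). The torque about the axis has risen at the stop, and the push is about 18 N. I'll hand it in.

```bash
python3 -c "
from plant import r
print(r.finish_job())"
```

```text
the job is handed in; nothing more can be done
None
```

I've handed the job in: the dust cap stands open side down in the tray, and the torch head is still gripped, pressed fully home and turned about 86° to the stop. The handover call returned no verdict, so this rests on the arm's readings and the last picture.

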